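# Show a warmed blood tube to the barcode reader

### The arm

A 6-joint arm with a two-finger parallel gripper is mounted at the origin on a cart in front of the work surface, level with it; the furniture and walls round the work are solid. World frame = base frame: x ahead of the robot, y to its left, z up, the work surface at z = 0. Lengths are in m, angles in rad, forces in N, time in s.
With the tool pointing down it reaches from about 0.3 to 0.875 m from the base axis. Payload 6.4 kg.
Tool frame: the origin (TCP) lies at the centre of the arm's flange, where the gripper is bolted on; the fingertips stand 166 mm ahead of it and the grasp point (between the pads) lies manip.pinch_z ahead of it (manip.pinch_z is the distance from the TCP to the grasp point, in m); z points along the fingers, y is the line along which they close (so a half turn about z gives the same grasp; the last joint's range is limited). The gripper opens to 88 mm and grips with 3 to 60 N. Pads are 18 mm wide; open, the fingers measure 123 mm over their backs; the gripper's body (75 mm by 187 mm) begins 45 mm behind the grasp point.
Start: joints at [0.95, 0.181, 1.607, -0, 1.354, -0.206], TCP at [0.232, 0.526, 0.405] pointing down, gripper open.
Joint ranges: [-2.99, 2.99], [-0.89, 2.07], [0.3, 2.58], [-1.14, 4.28], [0, 2.63], [-3.12, 3.12]. Speed limits (rad/s): [2.57, 2.57, 3.01, 3.14, 3.14, 3.14].

### API

Orientations are given as a unit quaternion [w, x, y, z].
In Python, from plant import observe, cams, manip, nets gives the robot as it stands. The module is installed in compiled form; this text tells all that it offers.
- The arm moves only by the tool move_arm, never from a script. Its argument "increments" is a list that holds one entry, the list of rows, each a list of 6 numbers: the shift along the world's x, y, z in units of 30 mm (1.0 is 30 mm), then the turn, a rotation vector about the world's x, y, z in units of 5 degrees (1.0 is 5 degrees). In form: [[[tx, ty, tz, rx, ry, rz], ...]]. A call has 1 to 5 rows; each row is the pose to reach, as a shift and turn from the pose commanded when the call began; what a row does not reach only later rows make up. A row lasts 1/8 s, in which the tool goes at most 62.5 mm and 10.7 degrees, less where a joint would pass 70% of its speed; a pose out of reach is approached as far as the arm can. A call with a gripper value outside its range is refused whole. "hand" is the finger opening in mm, from 0 to 88.1, set as the call begins (left out, the last holds). The fingers move at their own pace and stop on an object; the grip force is fixed at half the most. Time passes only in rows, so rows that repeat a pose let the fingers close. It gives the time, the measured TCP pose, the force, the opening and the grip force at its end, in the units of the state.
- observe(): the state, without advancing time (a new reading comes with each control period).
- cams.capture(name): name is "scene" or "top" or "wrist"; returns the picture (480x640x3 uint8, blue, green, red); there is no depth.
- cams.camera_model(name): a dict with "camera_matrix" (3x3 intrinsics, pixels), "R" (3x3) and "t" (3): a world point X has camera coordinates R X + t; the wrist camera has in their place "tool_from_camera" (4x4, takes a point from camera to tool coordinates, whose origin is the TCP and whose axes are the flange's). Camera axes: x right, y down, z forward; pixel columns grow to the right and rows downward; lengths in m; the calibration is good to about 2 mm. A picture is of the moment at which its call begins: read the wrist's pose just before it. camera_model takes no time and is no camera call.
- manip.job_done(): hands the job in; it is judged then, once.
Trained networks look in the newest picture that a camera, given by its name, has taken for a name from the list of things; names that differ only in an ending like _2 or _b are one class to them, and where a whole thing is asked for, a point or a joint stands for the part that bears it (a point fixed in the world has none). Each returns a list of dicts, best first, with "confidence" (0 to 1); they miss things now and then, are a little off and sometimes report something else, mostly with a low value. They report only what shows in the picture. A call takes as long as a camera call.
- nets.search_frame(label, camera): "location" ([row, column] in pixels, amid what is visible of it).
- nets.cut_out(label, camera): "region" (480x640 bool, what is visible of it) and "location" ([row, column] in pixels, amid what is visible of it).
The state is a dict: "time_s": time; "joint_pos": joint angles; "qd": joint speeds; "effort": joint torques, N m; "ee_pos": TCP position; "tcp_rot": TCP orientation; "wrist_force": force on the tool from outside, world axes, zero at the start; "ft_torque": the same for the moment, N m; "opening": finger opening in m; "gripper_force": force on a finger pad.
Only numpy, scipy, OpenCV 4.12 (cv2) and the standard library are available. Lean on these libraries where they do the work, as an engineer would, in place of code of your own. Each camera call takes 0.05 s, during which the arm holds its last target. There are 200 camera calls.

### The job

The clear lid of the small white dry bath is down over four blood tubes. Swing the lid right back until you feel it come up against its stop, draw the tube with the light blue stopper up out of its bore and leave the other three seated; then show its barcode to the reader on the gooseneck stand: stopper end up, the barcode centred in front of the red window about 8 cm from the glass, label facing the window squarely, so the tube leans to match the reader, which looks downward. Do not touch the reader or shift the things lying round about, and finish while still holding the tube there, motionless in the air.

Things in the scene. Friction and masses are not known exactly. Their poses are not given: they have to be found in the camera images.
- bath: Fixed tube heater: white housing 126 (x) x 148 (y) x 66 mm, aluminium block face at 74 mm. Origin: centre of the underside; -x is the front (display), +x the hinge side. Bores 14.5 mm wide, 45 mm deep; tubes in any order at (x,y) mm (-28,-39), (14,-13), (-28,13), (14,39); bores across from them along x are empty, so fingers closing along x have room. The open lid lies behind the hinge.
- lid (a joint): Clear domed lid of the dry bath, hinged at the back, 110 x 124 mm and 48 mm tall. 0 = shut; grows as the front is swung up and back; 1.8 rad (103 degrees) is its stop. The hinge is stiff: the lid stays at any angle; moving it takes about 2 N at the handle. It may start slightly open.
- lid_hinge (a point): Midpoint of the lid's hinge line, which runs along the bath's y axis; 54 mm behind the bath's centre and 76 mm above the worktop.
- lid_handle (a point): Middle of the lid's black handle: round bar 8 mm thick, 76 mm long, parallel to the hinge line, on end posts 36 mm clear of the lid's front wall. Lid shut: 146 mm in front of the hinge line (bath's -x) and 25 mm above it; it moves with the lid. Can be pinched from above across the bar, and turns between the fingers.
- tube_blue: The wanted tube, light blue stopper, 81 mm tall, about 12 to 18 g: glass 13 mm thick; stopper 16 mm thick, from 66 mm up to the top. Origin: centre of its rounded bottom, z along the tube to the stopper. In its bore the bottom is 29 mm above the worktop, the top at 110 mm. The white barcode label wraps most of the glass.
- barcode (a point): Centre of the barcode on the wanted tube's label: on the glass, 44 mm up from the tube's bottom, 6.5 mm out from its axis. Its x axis points straight out of the label (midway between the tube's +x and -y), its z axis up along the tube. At the start the barcode looks roughly toward the front or right of the bath.
- tube_red: Blood tube with red stopper, same size, stays in its bore. Origin: centre of the bottom.
- tube_yellow: Blood tube with yellow stopper, same size, stays in its bore. Origin: centre of the bottom.
- tube_purple: Blood tube with purple stopper, same size, stays in its bore. Origin: centre of the bottom.
- reader: Grey barcode reader head 70 x 66 x 46 mm, fixed on a black gooseneck stand (base 116 mm across, below and behind it). Origin: centre of the dark red window, 232 mm up. Its -x axis is the line of sight, out of the glass and 25 degrees down; z runs up along the window. A tube shown squarely has its z along the reader's z and the barcode's x along the reader's +x, into the glass.
- tower: Bystander, fixed: tall white instrument 250 (x) x 125 (y) x 520 mm, behind and to the right of the bath; origin under its centre. Draw the gripper back toward the robot before passing it. On the robot's right (world y below about -0.25) the tall hood of a large beige analyser rises: keep the wrist to the left of it.
- tube_rack: Bystander, fixed: white rack 41 (x) x 152 (y) mm just in front of the bath's left half, with red, yellow and purple stoppered tubes up to 90 mm high; origin under its centre.
- timer: Bystander: white and red timer, 58 mm across, 36 mm high, origin under its centre.
- pipette: Bystander: white pipette lying along its y axis, 230 x 33 x 47 mm, in front of the bath.
- tip_box: Bystander: pipette-tip box with lid, 82 x 118 mm, 60 mm high, origin under its centre.
- swab_tub: Bystander: round tub of cotton swabs, 77 mm across, 80 mm high.
- marker: Bystander: marker pen lying along its y axis, 135 mm long, 17 mm thick.

How it is judged:
On the way, in this order (a step that is already met when the one before it is completed fails the run):
1. the lid is swung back to its stop (value of joint lid above 1.7 rad), for 0.2 s.
2. the tube with the light blue stopper is drawn clear of the bath (height (world z) of tube_blue above 0.085 m and contact force between the fingers and tube_blue above 1 N), for 0.1 s.
At the end, for the whole second after the job is handed in: Blue tube held still in the air: barcode 60-100 mm before the window, within 15 mm of the line of sight each way, tube within 0.22 rad of the window's upright, stopper up, label within 0.35 rad of facing it; reader untouched; lid over 1.6 rad; other tubes within 12 mm, bystanders within 30 mm (x of barcode in the frame of reader between -0.1 and -0.06 m and y of barcode in the frame of reader between -0.015 and 0.015 m and z of barcode in the frame of reader between -0.015 and 0.015 m and angle between the z axis of tube_blue and the z axis of reader, either way round below 0.22 rad and angle between the x axis of barcode and the x axis of reader, either way round below 0.35 rad and x of reader in the frame of barcode above 0.04 m and angle between tube_blue's own z axis and vertical below 0.8 rad and contact force between the fingers and tube_blue above 1 N and contact force between reader and anything else below 0.3 N and linear speed of tube_blue below 0.02 m/s and value of joint lid above 1.6 rad and distance of each of tube_red, tube_yellow, tube_purple from where it was at the start of the episode below 0.012 m and distance of each of timer, pipette, tip_box, swab_tub, marker from where it was at the start of the episode below 0.03 m); the arm keeps its last pose, push and grip.
It fails at once if the reader is knocked (contact force between reader and anything else above 3 N).
It fails at once if another tube is pulled out (distance of any of tube_red, tube_yellow, tube_purple from where it was at the start of the episode above 0.025 m).
It also fails if it takes over 51 s, if anything falls off the work surface, if the arm or the gripper's body presses on something with over 40 N, if the wrist force passes 120 N, or if a joint passes its speed limit or range.

## Working session

There is one attempt and no reset: what is moved stays moved. The work goes in short steps, Python scripts to look and compute and a tool call to move; the robot and the scene stay as the last step left them, time stands still between calls to the robot, and variables do not carry over. Pictures are saved under pics/ and viewed, at most 10 in all, crops included, and the job is handed in when it is done.

Besides the shell and the picture viewer there is one more tool, called as name(argument=value, ...), one argument or row to a line, values as JSON. move_arm: Moves the arm, as the interface text tells. Its arguments: {"type":"object","properties":{"increments":{"type":"array"},"hand":{"type":"number"}},"required":["increments"]}

```bash
mkdir -p pics; python3 - <<'E'
from plant import observe,cams,manip,nets
import cv2,numpy as np
s=observe();print(s['time_s'],s['ee_pos'],s['tcp_rot'],manip.pinch_z)
for c in ['scene','top']:
    cv2.imwrite(f'pics/{c}0.png',cams.capture(c))
    m=cams.camera_model(c);K=m['camera_matrix'];print(c,np.round(K,1).tolist(),np.round(m['R'],4).tolist(),np.round(m['t'],4).tolist())
    for l in ['bath','lid','lid_handle','tube_blue','reader','tower']:
        r=nets.search_frame(l,c);print(l,[(np.round(x['location'],1).tolist(),round(x['confidence'],2)) for x in r[:2]])
m=cams.camera_model('wrist');print(m)
E
```

```text
0.0 [0.23157115 0.52604399 0.40382976] [-3.33175641e-04  2.05920388e-01  9.78568388e-01 -7.69570233e-04] 0.1473
scene [[575.6, 0.0, 319.4], [0.0, 575.6, 236.3], [0.0, 0.0, 1.0]] [[-0.9875, 0.1579, -0.0019], [0.0874, 0.5365, -0.8394], [-0.1315, -0.829, -0.5436]] [0.5601, 0.0972, 1.1705]
bath [([300.3, 320.1], 0.63)]
lid [([298.7, 324.2], 0.66), ([280.8, 322.3], 0.57)]
lid_handle [([277.3, 320.2], 0.65)]
tube_blue []
reader [([132.8, 317.6], 0.68)]
tower []
top [[566.4, 0.0, 323.9], [0.0, 566.4, 243.3], [0.0, 0.0, 1.0]] [[0.0139, -0.9999, 0.0038], [-0.996, -0.0141, -0.0883], [0.0884, -0.0026, -0.9961]] [-0.056, 0.5667, 1.3174]
bath [([241.3, 284.5], 0.77), ([317.5, 234.2], 0.64)]
lid [([236.8, 286.3], 0.71), ([253.7, 443.3], 0.64)]
lid_handle [([239.6, 284.2], 0.9)]
tube_blue []
reader [([254.7, 444.6], 0.9)]
tower []
{'camera_matrix': array([[375.41380438,   0.        , 319.50934392],
       [  0.        , 375.41380438, 243.44859955],
       [  0.        ,   0.        ,   1.        ]]), 'tool_from_camera': array([[ 6.64647915e-04, -9.59618552e-01, -2.81303737e-01,
         7.16706640e-02],
       [ 9.99998535e-01,  1.08154108e-03, -1.32675075e-03,
        -1.98046337e-03],
       [ 1.57741618e-03, -2.81302443e-01,  9.59617865e-01,
         1.86589048e-02],
       [ 0.00000000e+00,  0.00000000e+00,  0.00000000e+00,
         1.00000000e+00]])}
```

View pics/scene0.png

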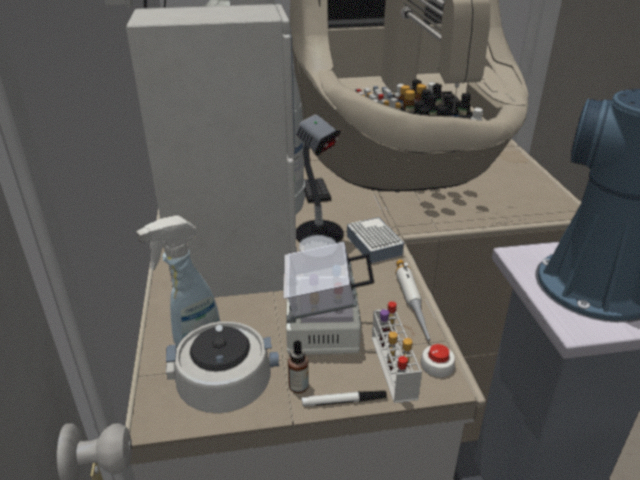

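View pics/top0.png

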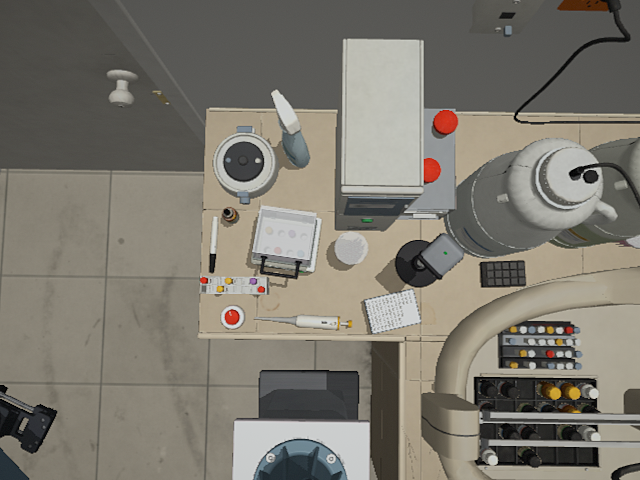

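The scene view shows the bath at about (320,300) with its lid slightly open, and the reader at (318,133). In the top view the bath is at (285,240), rotated slightly, with the handle at (285,268) and the reader at (440,255).

```bash
cat > h.py <<'E'
import numpy as np,cv2
from scipy.spatial.transform import Rotation as Ro
from plant import observe,cams,manip,nets
def T(s): 
    q=s['tcp_rot'];M=np.eye(4);M[:3,:3]=Ro.from_quat(np.r_[q[1:],q[0]]).as_matrix();M[:3,3]=s['ee_pos'];return M
def cam(c,s=None):
    m=cams.camera_model(c);K=m['camera_matrix']
    if c=='wrist':
        W=np.linalg.inv(T(s)@m['tool_from_camera']);return K,W[:3,:3],W[:3,3]
    return K,np.array(m['R']),np.array(m['t'])
def proj(C,X):
    K,R,t=C;p=(np.atleast_2d(X)@R.T+t)@K.T;return p[:,:2]/p[:,2:]
def onz(C,uv,z):
    K,R,t=C;d=R.T@np.linalg.solve(K,[uv[0],uv[1],1]);o=-R.T@t;return o+d*(z-o[2])/d[2]
def tri(obs): # list of (C,uv)
    A=[];b=[]
    for (K,R,t),uv in obs:
        d=R.T@np.linalg.solve(K,[uv[0],uv[1],1]);d/=np.linalg.norm(d);o=-R.T@t;P=np.eye(3)-np.outer(d,d);A.append(P);b.append(P@o)
    A=np.vstack(A);b=np.hstack(b);x=np.linalg.lstsq(A,b,rcond=None)[0];return x,np.linalg.norm(A@x-b)
E
python3 - <<'E'
from h import *
a=cv2.imread('pics/top0.png');b=cv2.imread('pics/scene0.png')
r=lambda i,y,x,h,w,k:cv2.resize(i[y:y+h,x:x+w],None,fx=k,fy=k,interpolation=cv2.INTER_CUBIC)
o=np.zeros((600,800,3),np.uint8)
o[0:300,0:400]=r(a,195,240,75,100,4); o[0:300,400:800]=r(a,220,385,75,100,4)
o[300:600,0:400]=r(b,240,275,120,160,2.5)[:300,:400]; o[300:600,400:800]=r(b,100,280,60,80,5)
cv2.imwrite('pics/c1.png',o)
St,Ss=cam('top'),cam('scene')
for l in ['tube_rack','swab_tub','tip_box','pipette','timer','marker']:
    cams.capture('top') if l=='tube_rack' else 0
    q=nets.search_frame(l,'top')
    if q: print(l,np.round(q[0]['location']),round(q[0]['confidence'],2),np.round(onz(St,q[0]['location'][::-1],.03),3))
def mask(c,l):
    cams.capture(c);q=nets.cut_out(l,c);return q[0]
for c,l in [('top','bath'),('top','reader'),('scene','reader'),('top','lid_handle')]:
    q=mask(c,l);m=q['region'].astype(np.uint8);print(c,l,round(q['confidence'],2),m.sum(),cv2.minAreaRect(cv2.findNonZero(m)))
E
```

```text
swab_tub [249. 352.] 0.65 [ 0.555 -0.115  0.03 ]
tip_box [309. 393.] 0.66 [ 0.414 -0.211  0.03 ]
pipette [325. 310.] 0.65 [ 0.376 -0.018  0.03 ]
timer [318. 235.] 0.92 [0.39  0.157 0.03 ]
marker [244. 215.] 0.54 [0.563 0.21  0.03 ]
top bath 0.41 3477 ((283.2601318359375, 242.31605529785156), (59.08101272583008, 70.31710815429688), 9.727579116821289)Traceback (most recent call last):
  File "<stdin>", line 16, in <module>
  File "<stdin>", line 14, in mask
IndexError: list index out of range
```

View pics/c1.png

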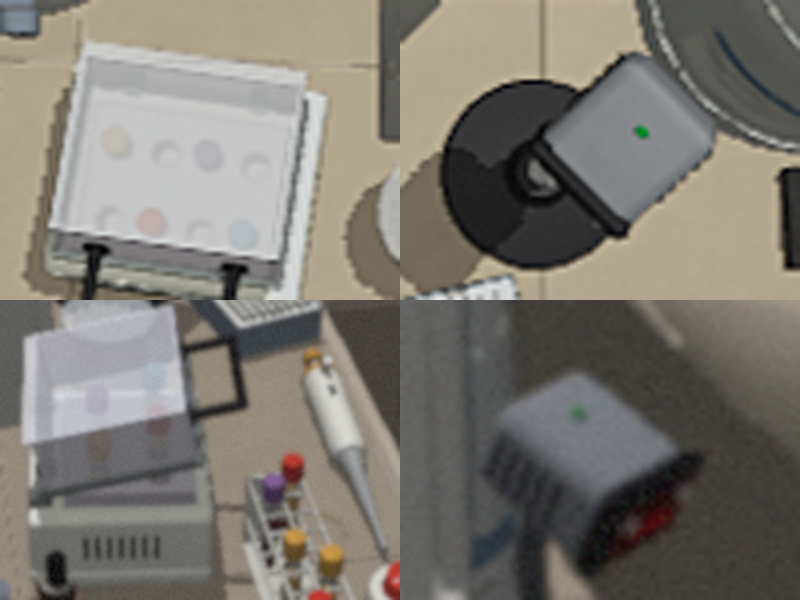

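The crop shows the four stoppers through the lid, in full top-view pixels: yellow (269,231), purple (292,234), red (277.5,250.5), blue (301,254), so blue is in the front right bore. The reader's window faces the lower left in the top view, i.e. −x/+y in the world.

```bash
python3 - <<'E'
from h import *
from scipy.optimize import least_squares
St,Ss=cam('top'),cam('scene')
print('scene cam at',-Ss[1].T@Ss[2],'top',-St[1].T@St[2])
px=np.array([[269.3,230.8],[292,234],[277.5,250.5],[300.8,253.8]])
loc=np.array([[14,39],[14,-13],[-28,13],[-28,-39]])/1000
W=np.array([onz(St,p,.11)[:2] for p in px]);print(W.round(3))
f=lambda p:((np.array([[np.cos(p[2]),-np.sin(p[2])],[np.sin(p[2]),np.cos(p[2])]])@loc.T).T+p[:2]-W).ravel()
r=least_squares(f,[.56,.05,0]);print('bath',r.x,np.abs(r.fun).max())
c,s=np.cos(r.x[2]),np.sin(r.x[2])
def b2w(v): v=np.array(v);return np.array([c*v[0]-s*v[1]+r.x[0],s*v[0]+c*v[1]+r.x[1],v[2]])
def handle(th,y=0):
    a=np.arctan2(25,146)+th;R=np.hypot(146,25)/1000
    return b2w([.054-R*np.cos(a),y,.076+R*np.sin(a)])
for th in np.arange(0,.75,.1): print(round(th,2),handle(th).round(3),*[proj(C,np.array([handle(th,y) for y in(.038,-.038)])).round(1).tolist() for C in(St,Ss)])
print('corners scene',[proj(Ss,b2w([x,y,.066])).round(0).tolist() for x,y in[(-.063,.074),(-.063,-.074)]],'top',[proj(St,b2w([x,y,.066])).round(0).tolist() for x,y in[(-.063,.074),(-.063,-.074),(.063,-.074)]])
# reader
e=[onz(St,p,.256) for p in[(421.3,255),(442,278)]];d=e[1]-e[0];print('bezel',np.round(e,3),'len',np.linalg.norm(d),'normal yaw deg',np.degrees(np.arctan2(d[1],d[0]))+90)
g=tri([(St,(445.5,253)),(Ss,(315.6,122.8))]);print('green',g)
print('win scene z.232',onz(Ss,(329,144),.232))
print('tower top corners',[onz(St,p,.52).round(3) for p in[(341,187),(423,193)]],'base stand',onz(St,(420,263),0))
E
```

```text
scene cam at [0.69844741 0.82978956 0.71893846] top [ 0.44873569 -0.04460063  1.36250334]
[[0.586 0.074]
 [0.58  0.023]
 [0.542 0.055]
 [0.536 0.003]]
bath [ 0.56785272  0.03795303 -0.12842495] 0.000825882770412234
0.0 [0.477 0.05  0.101] [[262.6, 277.9], [296.4, 282.8]] [[377.1, 295.9], [372.3, 269.5]]
0.1 [0.48  0.049 0.115] [[262.1, 276.3], [296.3, 281.2]] [[375.7, 289.2], [370.9, 263.0]]
0.2 [0.484 0.049 0.13 ] [[261.8, 273.9], [296.4, 278.9]] [[373.3, 282.7], [368.7, 256.7]]
0.3 [0.49  0.048 0.143] [[261.5, 271.0], [296.5, 276.0]] [[370.1, 276.3], [365.6, 250.5]]
0.4 [0.498 0.047 0.156] [[261.4, 267.3], [296.7, 272.4]] [[366.0, 270.1], [361.8, 244.5]]
0.5 [0.506 0.046 0.168] [[261.4, 263.0], [297.1, 268.1]] [[361.1, 264.3], [357.1, 238.9]]
0.6 [0.516 0.045 0.179] [[261.6, 258.1], [297.5, 263.3]] [[355.3, 258.8], [351.7, 233.6]]
0.7 [0.527 0.043 0.189] [[261.8, 252.6], [298.1, 257.8]] [[348.9, 253.8], [345.7, 228.8]]
corners scene [[[361.0, 326.0]], [[354.0, 273.0]]] top [[[251.0, 264.0]], [[315.0, 273.0]], [[322.0, 219.0]]]
bezel [[ 0.527 -0.238  0.256]
 [ 0.482 -0.279  0.256]] len 0.06002788376518672 normal yaw deg -47.738050863124215
green (array([ 0.52977083, -0.2828919 ,  0.26955005]), np.float64(0.0005645591083474361))
win scene z.232 [ 0.50560385 -0.25650026  0.232     ]
tower top corners [array([ 0.609, -0.071,  0.52 ]), array([ 0.602, -0.195,  0.52 ])] base stand [ 0.52522538 -0.28017328  0.        ]
```

Fit check: bath at (0.568, 0.038), yaw −0.128, with stopper residuals under 1 mm. The handle ends match a lid angle of about 0.2 rad, which puts the bar at (0.484, 0.049, 0.130).

move_arm(
  increments=[
    [[1.0,-1.8,-0.2,0,0,-1.7],[2.0,-3.6,-0.4,0,0,-3.4],[3.0,-5.4,-0.6,0,0,-5.1],[4.0,-7.2,-0.8,0,0,-6.8],[5.0,-9.0,-1.0,0,0,-8.5]],
  ],
  hand=28,
)

```text
time_s: 1.88
ee_pos: [0.3823, 0.2545, 0.3749]
tcp_rot: [0.0, 0.549, 0.836, 0.0]
wrist_force: [0.3, -0.7, 0.3]
opening: 0.0403
gripper_force: 0.0
```

move_arm(
  increments=[
    [[0.9,-1.8,-0.1,0,0,-1.6],[1.8,-3.6,-0.2,0,0,-3.2],[2.6,-5.4,-0.3,0,0,-4.8],[3.4,-6.9,-0.5,0,0,-6.2],[3.4,-6.9,-0.5,0,0,-6.2]],
  ],
)

```text
time_s: 2.5
ee_pos: [0.4848, 0.0464, 0.3595]
tcp_rot: [0.0, 0.752, 0.659, -0.0]
wrist_force: [-1.2, -0.2, -0.0]
opening: 0.0283
gripper_force: 0.0
```

```bash
python3 - <<'E'
from h import *
s=observe();M=T(s);print(s['time_s'],M.round(3).tolist(),s['joint_pos'].round(2))
C=cam('wrist',s);im=cams.capture('wrist')
St,Ss=cam('top'),cam('scene')
B=np.array([.5679,.038]);c,sn=np.cos(-.1284),np.sin(-.1284)
for th in(.15,.2,.25):
    a=.1696+th;P=[]
    for y in(.038,-.038):
        v=[.054-.1481*np.cos(a),y];P.append([c*v[0]-sn*v[1]+B[0],sn*v[0]+c*v[1]+B[1],.076+.1481*np.sin(a)])
    u=proj(C,np.array(P));print(th,u.round(0).tolist())
    if th==.2:
        for p in u: cv2.circle(im,tuple(int(x) for x in p),3,(0,0,255),1)
cv2.imwrite('pics/w1.png',im)
E
```

```text
2.5 [[0.132, 0.991, 0.0, 0.485], [0.991, -0.132, -0.0, 0.046], [-0.0, 0.0, -1.0, 0.36], [0.0, 0.0, 0.0, 1.0]] [-0.15  0.03  1.87 -0.    1.24 -0.02]
0.15 [[314.0, 187.0], [314.0, 306.0]]
0.2 [[318.0, 188.0], [318.0, 311.0]]
0.25 [[323.0, 190.0], [323.0, 316.0]]
```

View pics/w1.png

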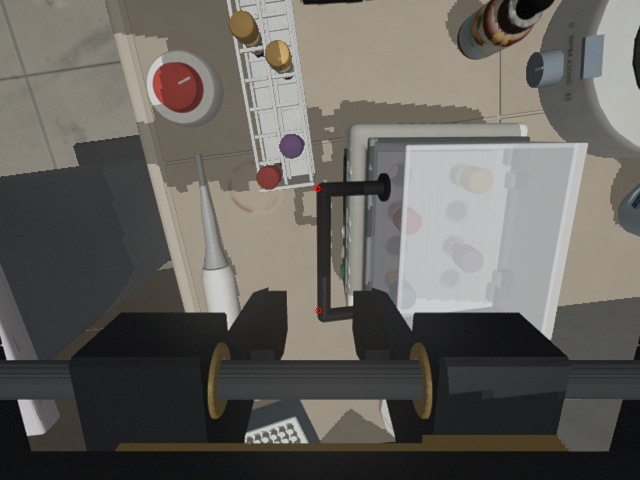

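The red marks at the predicted bar ends sit about 5 px left of the real bar (column 324, rows 188–316), which corresponds to a lid angle of 0.25. The fingers straddle the bar and its plane is confirmed, so I descend and pinch it.

move_arm(
  increments=[
    [[0.1,0.0,-0.8,0,0,0],[0.1,0.0,-1.6,0,0,0],[0.1,0.0,-2.4,0,0,0],[0.1,0.0,-2.4,0,0,0]],
  ],
  hand=22,
)

```text
time_s: 3.05
ee_pos: [0.4854, 0.0507, 0.2863]
tcp_rot: [-0.002, 0.75, 0.662, -0.001]
wrist_force: [-0.6, 0.9, 0.3]
opening: 0.022
gripper_force: 0.0
```

move_arm(
  increments=[
    [[0,0,0,0,0,0],[0,0,0,0,0,0],[0,0,0,0,0,0]],
  ],
  hand=0,
)

```text
time_s: 3.42
ee_pos: [0.4872, 0.0496, 0.2888]
tcp_rot: [0.001, 0.75, 0.661, 0.001]
wrist_force: [1.6, 1.9, 0.0]
opening: 0.0066
gripper_force: 30.0
```

```bash
python3 -c "
import numpy as np
p0=.42;R=.1481/.03
for i,p in enumerate(np.r_[np.arange(p0,2.0,.155),2.03]):
  d=R*(np.cos(p0)-np.cos(p));print(i,round(p-.17,2),round(.9918*d,2),round(-.128*d,2),round(R*(np.sin(p)-np.sin(p0)),2))"
```

```text
0 0.25 0.0 -0.0 0.0
1 0.4 0.36 -0.05 0.67
2 0.56 0.82 -0.11 1.28
3 0.71 1.37 -0.18 1.81
4 0.87 1.99 -0.26 2.24
5 1.02 2.67 -0.35 2.58
6 1.18 3.4 -0.44 2.8
7 1.33 4.15 -0.54 2.91
8 1.49 4.91 -0.63 2.9
9 1.64 5.65 -0.73 2.78
10 1.8 6.37 -0.82 2.54
11 1.86 6.64 -0.86 2.41
```

move_arm(
  increments=[
    [[0.36,-0.05,0.67,0,0,0],[0.82,-0.11,1.28,0,0,0],[1.37,-0.18,1.81,0,0,0],[1.99,-0.26,2.24,0,0,0],[2.67,-0.35,2.58,0,0,0]],
  ],
)

```text
time_s: 4.05
ee_pos: [0.5666, 0.0393, 0.3677]
tcp_rot: [-0.001, 0.75, 0.661, -0.0]
wrist_force: [-4.8, 2.5, 4.2]
opening: 0.0066
gripper_force: 30.0
```

move_arm(
  increments=[
    [[0.73,-0.09,0.22,0,0,0],[1.48,-0.19,0.33,0,0,0],[2.24,-0.28,0.32,0,0,0],[2.98,-0.38,0.2,0,0,0],[2.98,-0.38,0.2,0,0,0]],
  ],
)

```text
time_s: 4.68
ee_pos: [0.6576, 0.0274, 0.3723]
tcp_rot: [0.001, 0.75, 0.661, 0.001]
wrist_force: [2.6, 3.3, 4.5]
opening: 0.0071
gripper_force: 30.0
```

move_arm(
  increments=[
    [[0.36,-0.05,-0.11,0,0,0],[0.72,-0.09,-0.24,0,0,0],[0.95,-0.12,-0.36,0,0,0],[0.95,-0.12,-0.36,0,0,0]],
  ],
)

```text
time_s: 5.18
ee_pos: [0.6821, 0.0246, 0.3641]
tcp_rot: [-0.003, 0.75, 0.661, -0.004]
wrist_force: [-28.9, 3.6, 28.4]
opening: 0.0072
gripper_force: 30.0
```

Wrist force jumped to about 29 N back, so the stop is felt at a lid angle of about 1.8. I ease off, open the fingers, and lift clear.

move_arm(
  increments=[
    [[-0.15,0.02,0.08,0,0,0],[-0.15,0.02,0.08,0,0,0]],
  ],
)

```text
time_s: 5.42
ee_pos: [0.6798, 0.0247, 0.3645]
tcp_rot: [0.0, 0.75, 0.661, 0.0]
wrist_force: [-4.0, 2.6, 10.7]
opening: 0.0064
gripper_force: 30.0
```

move_arm(
  increments=[
    [[0,0,0,0,0,0],[0,0,0,0,0,0],[0,0,1.0,0,0,0],[0,0,2.0,0,0,0]],
  ],
  hand=30,
)

```text
time_s: 5.92
ee_pos: [0.6801, 0.024, 0.422]
tcp_rot: [-0.001, 0.751, 0.661, -0.001]
wrist_force: [0.3, 0.2, 0.0]
opening: 0.0301
gripper_force: 0.0
```

```bash
cat >> h.py <<'E'
def incs(s,Mt):
    M=T(s);return np.round((Mt[:3,3]-M[:3,3])/.03,2),np.round(np.degrees(Ro.from_matrix(Mt[:3,:3]@M[:3,:3].T).as_rotvec())/5,2)
E
python3 - <<'E'
from h import *
s=observe();M=T(s);print(s['joint_pos'].round(2))
tc=cams.camera_model('wrist')['tool_from_camera'];R=M[:3,:3]
for az,el,D in[(35,40,.24),(35,50,.22),(20,45,.24)]:
    a,e=np.radians([az,el]);d=np.array([np.cos(e)*np.cos(a),np.cos(e)*np.sin(a),-np.sin(e)])
    c0=R@tc[:3,2];v=np.cross(c0,d);th=np.arctan2(np.linalg.norm(v),c0@d)
    Rn=Ro.from_rotvec(v/np.linalg.norm(v)*th).as_matrix()@R
    Mt=np.eye(4);Mt[:3,:3]=Rn;cp=np.array([.536,.003,.088])-D*d;Mt[:3,3]=cp-Rn@tc[:3,3]
    print(az,el,'rot',np.degrees(th),'tcp',Mt[:3,3].round(3),'tip',(Mt[:3,3]+.166*Rn[:,2]).round(3),'z',Rn[:,2].round(2),'x',Rn[:,0].round(2),*incs(s,Mt))
E
```

```text
[-0.14  0.4   1.3  -0.    1.45 -0.01]
35 40 rot 62.018826033572765 tcp [ 0.397 -0.165  0.208] tip [ 0.49  -0.054  0.127] z [ 0.56  0.67 -0.49] x [-0.32  0.72  0.62] [-9.42 -6.32 -7.14] [ 8.45 -8.8   2.23]
35 50 rot 52.330868574117595 tcp [ 0.426 -0.144  0.226] tip [ 0.507 -0.042  0.123] z [ 0.49  0.61 -0.62] x [-0.22  0.78  0.59] [-8.47 -5.6  -6.52] [ 7.52 -7.07  1.77]
20 45 rot 54.207582944030065 tcp [ 0.384 -0.125  0.238] tip [ 0.486 -0.041  0.137] z [ 0.61  0.5  -0.61] x [-0.27  0.86  0.44] [-9.88 -4.96 -6.15] [ 5.75 -8.88  2.37]
```

move_arm(
  increments=[
    [[-1.8,0,0,0.5,-0.8,0.2],[-3.6,-0.2,0,1.4,-2.2,0.6],[-5.4,-1.2,-0.6,2.3,-3.6,1.0],[-7.0,-2.4,-1.6,3.2,-5.0,1.4],[-8.4,-3.6,-3.0,4.1,-6.4,1.8]],
  ],
)

```text
time_s: 6.55
ee_pos: [0.4436, -0.0705, 0.3478]
tcp_rot: [0.046, 0.661, 0.682, 0.31]
wrist_force: [-0.6, -0.8, -0.5]
opening: 0.0302
gripper_force: 0.0
```

move_arm(
  increments=[
    [[-0.7,-0.7,-1.4,0.9,-1.3,0.3],[-1.5,-1.4,-3.1,1.7,-2.5,0.6],[-1.5,-1.4,-3.1,1.7,-2.5,0.6],[-1.5,-1.4,-3.1,1.7,-2.5,0.6]],
  ],
)

```text
time_s: 7.05
ee_pos: [0.3996, -0.1124, 0.2542]
tcp_rot: [0.06, 0.609, 0.665, 0.429]
wrist_force: [-0.0, 0.3, 1.1]
opening: 0.0298
gripper_force: 0.0
```

```bash
python3 - <<'E'
from h import *
s=observe();M=T(s);print(s['time_s'],M.round(3).tolist(),s['joint_pos'].round(2))
C=cam('wrist',s);im=cams.capture('wrist')
u=proj(C,np.array([[.536,.003,.074],[.536,.003,.110],[.51,-.26,.232]]));print(u.round(0))
cv2.imwrite('pics/w2raw.png',im)
for p in nets.search_frame('reader','wrist')[:2]+nets.search_frame('tube_blue','wrist')[:2]: print(p)
x,y=u[:2].mean(0).astype(int)
x=np.clip(x,60,580);y=np.clip(y,60,420)
o=np.zeros((480,800,3),np.uint8);o[:,:480]=cv2.resize(im[y-60:y+60,x-60:x+60],None,fx=4,fy=4,interpolation=cv2.INTER_CUBIC)
o[:240,480:]=cv2.resize(im,(320,240),interpolation=cv2.INTER_AREA)
cv2.imwrite('pics/w2.png',o)
E
```

```text
7.05 [[-0.251, 0.758, 0.602, 0.4], [0.861, -0.109, 0.497, -0.112], [0.443, 0.643, -0.625, 0.254], [0.0, 0.0, 0.0, 1.0]] [-0.87  0.04  2.26  1.04  1.13 -1.57]
[[ 280.  268.]
 [ 315.  256.]
 [ 887. 1790.]]
{'location': [265.1, 300.7], 'confidence': 0.56}
```

View pics/w2.png

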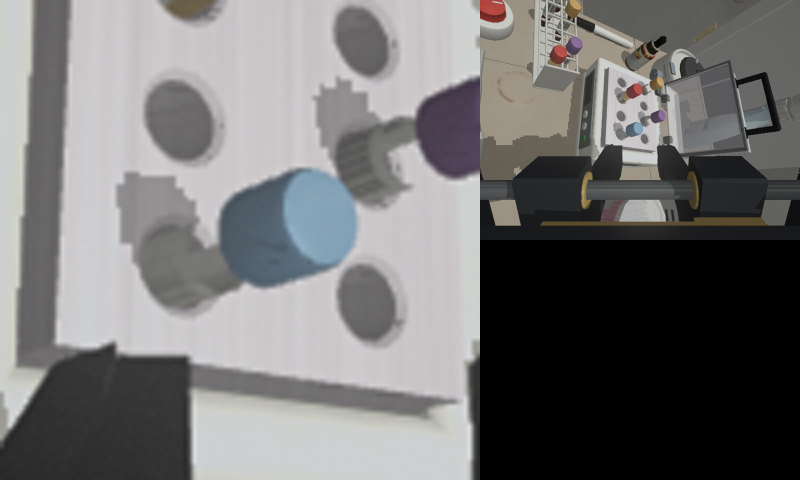

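The lid is back and all the tubes are seated. The blue stopper's top centre is at (317,256), matching the predicted (315,256). The glass needs a closer look for the barcode bars.

```bash
python3 - <<'E'
import cv2,numpy as np
im=cv2.imread('pics/w2raw.png')
f=lambda y,x,h,w:cv2.normalize(cv2.resize(im[y:y+h,x:x+w],(400,600 if h*400//w>600 else h*400//w),interpolation=cv2.INTER_CUBIC),None,0,255,cv2.NORM_MINMAX)
a=f(248,266,36,34);b=f(225,312,36,34)
h=max(a.shape[0],b.shape[0]);cv2.imwrite('pics/w3.png',np.hstack([a[:h],b[:h]]))
E
```

```text
(no output)
```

View pics/w3.png

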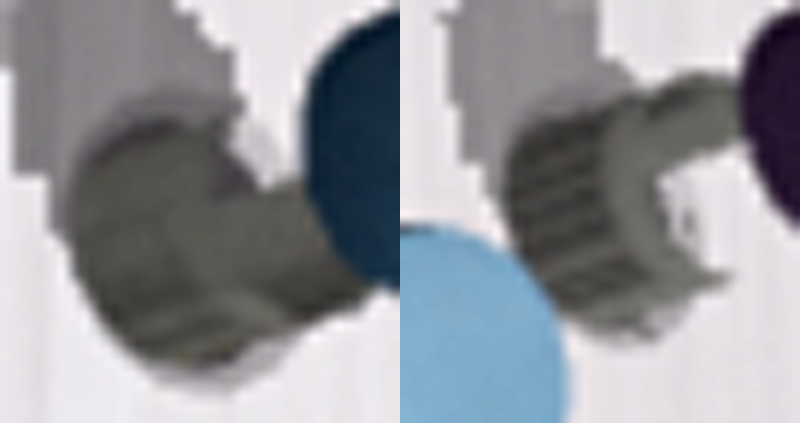

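```bash
python3 - <<'E'
from h import *
s=observe();C=cam('wrist',s)
B=np.array([.5679,.038]);c,sn=np.cos(-.1284),np.sin(-.1284)
im=cv2.imread('pics/w2raw.png')
print('cam',(-C[1].T@C[2]).round(3))
for n,v,o in[('blue',(-.028,-.039),(266,248)),('purple',(.014,-.013),(312,225))]:
    ctr=np.array([c*v[0]-sn*v[1]+B[0],sn*v[0]+c*v[1]+B[1]])
    for z in(.076,.080,.084):
        print(n,z,[(a,*((proj(C,[*(ctr+.0065*np.array([np.cos(np.radians(a)),np.sin(np.radians(a))])),z])[0]-o)*11.76).astype(int)) for a in range(130,331,20)])
E
```

```text
cam [ 0.394 -0.042  0.277]
blue 0.076 [(130, np.int64(69), np.int64(149)), (150, np.int64(50), np.int64(178)), (170, np.int64(41), np.int64(215)), (190, np.int64(43), np.int64(256)), (210, np.int64(58), np.int64(294)), (230, np.int64(83), np.int64(326)), (250, np.int64(114), np.int64(346)), (270, np.int64(147), np.int64(354)), (290, np.int64(180), np.int64(348)), (310, np.int64(207), np.int64(329)), (330, np.int64(225), np.int64(299))]
blue 0.08 [(130, np.int64(110), np.int64(134)), (150, np.int64(90), np.int64(163)), (170, np.int64(81), np.int64(201)), (190, np.int64(84), np.int64(241)), (210, np.int64(99), np.int64(280)), (230, np.int64(123), np.int64(312)), (250, np.int64(155), np.int64(333)), (270, np.int64(189), np.int64(341)), (290, np.int64(221), np.int64(335)), (310, np.int64(248), np.int64(316)), (330, np.int64(267), np.int64(286))]
blue 0.084 [(130, np.int64(151), np.int64(118)), (150, np.int64(131), np.int64(148)), (170, np.int64(122), np.int64(186)), (190, np.int64(125), np.int64(227)), (210, np.int64(140), np.int64(266)), (230, np.int64(165), np.int64(299)), (250, np.int
[... 730 characters left out ...]
26), np.int64(212)), (210, np.int64(138), np.int64(246)), (230, np.int64(159), np.int64(275)), (250, np.int64(184), np.int64(295)), (270, np.int64(211), np.int64(303)), (290, np.int64(237), np.int64(299)), (310, np.int64(257), np.int64(284)), (330, np.int64(271), np.int64(259))]
purple 0.084 [(130, np.int64(184), np.int64(104)), (150, np.int64(170), np.int64(129)), (170, np.int64(164), np.int64(161)), (190, np.int64(168), np.int64(196)), (210, np.int64(181), np.int64(231)), (230, np.int64(202), np.int64(260)), (250, np.int64(227), np.int64(280)), (270, np.int64(254), np.int64(288)), (290, np.int64(280), np.int64(284)), (310, np.int64(300), np.int64(269)), (330, np.int64(314), np.int64(244))]
```

The purple tube shows its bars clearly, but on the blue tube they only begin near azimuth 230°. Its barcode therefore looks roughly to the right, about 275°. I will grasp with the wrist camera on the right-hand side so it can see the barcode, bringing the tool upright first and then yawing it round.

```bash
python3 - <<'E'
from h import *
s=observe()
a=np.radians(60);Mt=np.eye(4);Mt[:3,0]=[np.cos(a),np.sin(a),0];Mt[:3,2]=[0,0,-1];Mt[:3,1]=np.cross(Mt[:3,2],Mt[:3,0]);Mt[:3,3]=[.44,0,.36]
print(*incs(s,Mt))
E
```

```text
[1.31 3.74 3.47] [-3.88  9.67 -6.58]
```

move_arm(
  increments=[
    [[0.0,0.6,0.7,-0.6,1.5,-1.0],[0.3,1.3,1.4,-1.2,3.0,-2.0],[0.6,2.0,2.1,-1.8,4.5,-3.0],[0.9,2.8,2.8,-2.4,6.0,-4.1],[1.1,3.4,3.3,-3.0,7.5,-5.1]],
  ],
)

```text
time_s: 7.82
ee_pos: [0.4315, -0.0148, 0.3503]
tcp_rot: [0.016, 0.803, 0.577, 0.15]
wrist_force: [0.1, 0.6, -0.5]
opening: 0.0303
gripper_force: 0.0
```

```bash
python3 - <<'E'
from h import *
s=observe();print(s['joint_pos'].round(2),s['ee_pos'].round(3))
a=np.radians(45);Mt=np.eye(4);Mt[:3,0]=[np.cos(a),np.sin(a),0];Mt[:3,2]=[0,0,-1];Mt[:3,1]=np.cross(Mt[:3,2],Mt[:3,0]);Mt[:3,3]=[.44,0,.36]
print(*incs(s,Mt))
E
```

```text
[-0.39 -0.18  2.1   0.28  1.05 -0.19] [ 0.432 -0.015  0.35 ]
[0.28 0.49 0.32] [-0.99  3.36 -5.23]
```

move_arm(
  increments=[
    [[0.1,0.2,0.1,-0.3,1.1,-1.7],[0.2,0.3,0.2,-0.7,2.2,-3.5],[0.28,0.49,0.32,-0.99,3.36,-5.23],[0.28,0.49,0.32,-0.99,3.36,-5.23]],
  ],
)

```text
time_s: 8.32
ee_pos: [0.4403, -0.0004, 0.3589]
tcp_rot: [-0.001, 0.923, 0.385, 0.003]
wrist_force: [-0.0, -0.1, 0.2]
opening: 0.0304
gripper_force: 0.0
```

move_arm(
  increments=[
    [[0,0,0,0,0,-2],[0,0,0,0,0,-4],[0,0,0,0,0,-6],[0,0,0,0,0,-8],[0,0,0,0,0,-10]],
  ],
)

```text
time_s: 8.95
ee_pos: [0.4394, -0.0013, 0.3581]
tcp_rot: [-0.001, 0.999, -0.044, 0.004]
wrist_force: [-0.5, 0.1, 0.3]
opening: 0.0302
gripper_force: 0.0
```

move_arm(
  increments=[
    [[0,0,0,0,0,-2],[0,0,0,0,0,-4],[0,0,0,0,0,-6],[0,0,0,0,0,-8],[0,0,0,0,0,-10]],
  ],
)

```text
time_s: 9.57
ee_pos: [0.4394, -0.0013, 0.3581]
tcp_rot: [-0.001, 0.887, -0.462, 0.004]
wrist_force: [0.5, -0.1, 0.4]
opening: 0.0297
gripper_force: 0.0
```

move_arm(
  increments=[
    [[0.6,0,0,0,0,-2],[1.2,0,0,0,0,-4],[1.8,0,0,0,0,-6],[1.8,0,0,0,0,-6]],
  ],
)

```text
time_s: 10.07
ee_pos: [0.494, -0.0015, 0.358]
tcp_rot: [-0.0, 0.739, -0.673, 0.003]
wrist_force: [-0.9, -0.3, -0.2]
opening: 0.0301
gripper_force: 0.0
```

```bash
python3 - <<'E'
from h import *
s=observe();M=T(s);print(s['time_s'],s['joint_pos'].round(2),s['ee_pos'].round(3),'xaz',np.degrees(np.arctan2(M[1,0],M[0,0])),M[:3,2].round(3))
C=cam('wrist',s);im=cams.capture('wrist');cv2.imwrite('pics/w4raw.png',im)
print(proj(C,np.array([[.536,.003,.11],[.536,.003,.074],[.54,-.283,.27],[.511,-.262,.232]])).round(0))
for l in('tube_blue','reader'):
    for q in nets.cut_out(l,'wrist')[:2]:
        m=q['region'].astype(np.uint8);print(l,q['location'],q['confidence'],cv2.boundingRect(cv2.findNonZero(m)))
        if l=='tube_blue':print(onz(C,q['location'][::-1],.105))
o=np.zeros((480,800,3),np.uint8);o[:,:480]=cv2.resize(im[0:480,80:560],(480,480))
u=proj(C,[.536,.003,.09])[0].astype(int);x,y=np.clip(u,40,[600,440])
o[:320,480:]=cv2.resize(im[y-40:y+40,x-40:x+40],(320,320),interpolation=cv2.INTER_CUBIC)
cv2.imwrite('pics/w4.png',o)
E
```

```text
10.075 [-0.24  0.05  1.86 -0.    1.24  2.81] [ 0.494 -0.001  0.358] xaz -84.6548181362805 [ 0.005 -0.004 -1.   ]
[[  255.   257.]
 [  263.   242.]
 [ -482. -8913.]
 [  375. -1264.]]
tube_blue [254.0, 261.0] 0.78 (243, 233, 31, 37)
[0.53286248 0.0021854  0.105     ]
```

View pics/w4.png

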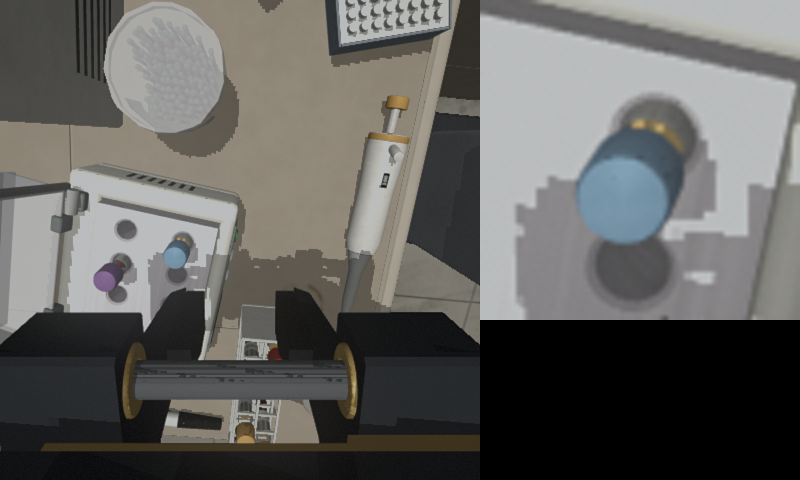

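The blue stopper top is at full-image pixel (255,259), against a predicted (255,257), so the position is confirmed. I descend over it now.

move_arm(
  increments=[
    [[1.4,0.15,-0.3,0,0,0],[1.4,0.15,-1.2,0,0,0],[1.4,0.15,-1.9,0,0,0],[1.4,0.15,-1.9,0,0,0]],
  ],
)

```text
time_s: 10.72
ee_pos: [0.5343, 0.0032, 0.2992]
tcp_rot: [0.001, 0.738, -0.674, 0.001]
wrist_force: [0.7, -0.3, 0.2]
opening: 0.0301
gripper_force: 0.0
```

move_arm(
  increments=[
    [[0,0,-0.5,0,0,0],[0,0,-1.1,0,0,0],[0,0,-1.65,0,0,0],[0,0,-1.7,0,0,0]],
  ],
)

```text
time_s: 11.22
ee_pos: [0.5348, 0.0032, 0.2478]
tcp_rot: [0.001, 0.738, -0.675, 0.001]
wrist_force: [-0.1, -0.5, 0.7]
opening: 0.03
gripper_force: 0.0
```

```bash
python3 - <<'E'
from h import *
s=observe();print(s['time_s'],s['ee_pos'].round(4),s['wrist_force'].round(1))
im=cams.capture('wrist');cv2.imwrite('pics/w5.png',im)
E
```

```text
11.225 [0.5348 0.0032 0.2478] [-0.1 -0.5  0.7]
```

View pics/w5.png

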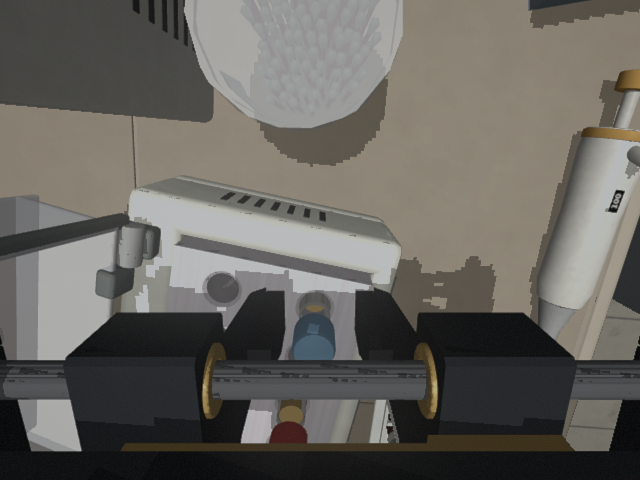

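The blue stopper (313,335) is centred between the fingers and there is no contact. Close and draw it up.

move_arm(
  increments=[
    [[0,0,0,0,0,0],[0,0,0,0,0,0],[0,0,0,0,0,0]],
  ],
  hand=0,
)

```text
time_s: 11.65
ee_pos: [0.5358, 0.003, 0.2503]
tcp_rot: [0.0, 0.738, -0.675, 0.003]
wrist_force: [-0.1, -0.1, 0.9]
opening: 0.0141
gripper_force: 30.0
```

move_arm(
  increments=[
    [[0,0,0.8,0,0,0],[0,0,1.7,0,0,0],[0,0,2.6,0,0,0],[0,0,3.5,0,0,0],[0,0,3.7,0,0,0]],
  ],
)

```text
time_s: 12.28
ee_pos: [0.5361, 0.0029, 0.3629]
tcp_rot: [-0.0, 0.738, -0.675, 0.004]
wrist_force: [0.6, 0.1, -0.5]
opening: 0.0144
gripper_force: 30.0
```

move_arm(
  increments=[
    [[-0.8,0,0,0,0,0],[-1.8,0,0,0,0,0],[-2.6,0,0,0,0,0],[-3.0,0,0,0,0,0],[-3.0,0,0,0,0,0]],
  ],
)

```text
time_s: 12.9
ee_pos: [0.4453, 0.003, 0.3605]
tcp_rot: [0.001, 0.738, -0.675, 0.002]
wrist_force: [0.7, -0.2, -0.1]
opening: 0.0139
gripper_force: 30.0
```

```bash
python3 - <<'E'
from h import *
s=observe();print(s['time_s'],s['ee_pos'].round(4),s['joint_pos'].round(2))
C=cam('wrist',s);im=cams.capture('wrist');M=T(s)
P=lambda d:M[:3,3]+M[:3,2]*d
u=proj(C,np.array([P(.145+.0),P(.145+.073)]));print(u)
x,y=u.mean(0).astype(int);y=min(y,400)
cv2.imwrite('pics/w6raw.png',im)
cv2.imwrite('pics/w6.png',np.hstack([cv2.resize(im[y-75:y+75,x-50:x+50],(400,600),interpolation=cv2.INTER_CUBIC),cv2.resize(im,(400,300)).repeat(2,0)]))
E
```

```text
12.9 [0.4453 0.003  0.3605] [-0.26 -0.07  1.97 -0.    1.24  2.79]
[[318.48849328 339.19883141]
 [318.73095483 271.43847014]]
```

View pics/w6.png

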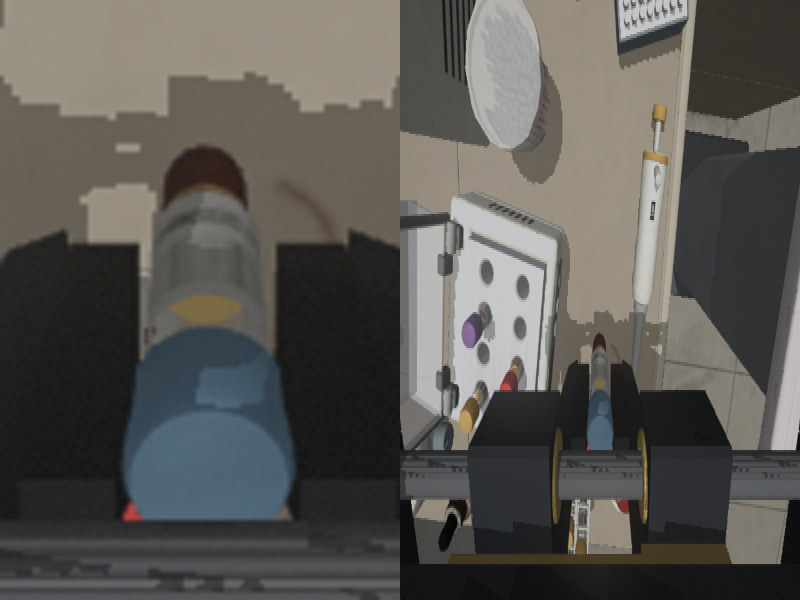

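The tube is held between the fingers with its label in view, foreshortened (raw rows 280–312, columns 305–335). I read the label numerically.

```bash
python3 - <<'E'
from h import *
im=np.mean([cams.capture('wrist').astype(float) for _ in range(6)],0)
np.save('w6.npy',im)
g=im.mean(2)
print('col',list(range(300,340)))
for r in range(264,318,2): print(r,*[f'{int(v):3d}' for v in g[r,300:340]])
s=observe();C=cam('wrist',s);M=T(s)
for k in(.017,.035,.05,.062):
    ctr=M[:3,3]+M[:3,2]*(.1473+k)
    print(k,[(a,*proj(C,ctr+.0065*(np.cos(np.radians(a))*M[:3,0]+np.sin(np.radians(a))*M[:3,1]))[0].round(1)) for a in(-80,-60,-40,-20,0,20,40,60,80)])
E
```

```text
col [300, 301, 302, 303, 304, 305, 306, 307, 308, 309, 310, 311, 312, 313, 314, 315, 316, 317, 318, 319, 320, 321, 322, 323, 324, 325, 326, 327, 328, 329, 330, 331, 332, 333, 334, 335, 336, 337, 338, 339]
264  93  94  93  94  94  94  94  95  94  94  94  95  95  96  96  96  96  96  96  96  96  96  96  96  96  96  96  96  96  96  96  96  96  96  96  96  95  96  95  96
266 140 137  99  94  94  94  95  95  94  95  94  95  95  96  94  94  92  67  63  64  77  80  92  94  97  97  96  96  96  96  96  96  96  96  96  96  95  95  96  96
268  98  98  93  93  93  93  94  94  94  94  95  96  91  65  41  36  35  36  37  38  36  36  36  40  54  77  95  96  96  96  96  96  96  96  96  95  96  95  96  96
270  94  94  94  94  94  94  94  94  94  96  92  56  37  35  36  37  37  38  37  37  37  38  38  38  35  35  50  94  98  97  97  97  97  97  97  96  96  96  96  96
272  95  94  94  94  93  94  94  94  95  91  48  35  36  36  36  36  36  36  37  37  38  38  38  37  37  35  34  39  68  96  98  97  96  96  98  97  97  97  98  97
274  93  93  93  93  93  93  94  94  94  53  35  35  36  35  36  37  35  35
[... 4455 characters left out ...]
64(310.5), np.float64(276.5)), (-20, np.float64(314.3), np.float64(274.5)), (0, np.float64(318.7), np.float64(273.7)), (20, np.float64(323.1), np.float64(274.5)), (40, np.float64(326.9), np.float64(276.6)), (60, np.float64(329.7), np.float64(279.7)), (80, np.float64(331.2), np.float64(283.6))]
0.062 [(-80, np.float64(306.9), np.float64(275.1)), (-60, np.float64(308.3), np.float64(271.4)), (-40, np.float64(311.0), np.float64(268.4)), (-20, np.float64(314.6), np.float64(266.5)), (0, np.float64(318.7), np.float64(265.8)), (20, np.float64(322.8), np.float64(266.5)), (40, np.float64(326.5), np.float64(268.4)), (60, np.float64(329.1), np.float64(271.5)), (80, np.float64(330.5), np.float64(275.1))]
```

```bash
cat > unw.py <<'E'
from h import *
def unwrap(im,C,base,X,Y,Z,az,hs):
    a=np.radians(az);P=np.array([[base+h*Z+.0065*(np.cos(t)*X+np.sin(t)*Y) for t in a] for h in hs])
    u=proj(C,P.reshape(-1,3)).reshape(len(hs),len(az),2).astype(np.float32)
    return cv2.remap(im.astype(np.float32),u[...,0],u[...,1],cv2.INTER_CUBIC)
E
python3 - <<'E'
from unw import *
ex,ey,ez=np.eye(3)
# w2 pose
M2=np.array([[-0.251,0.758,0.602,0.3996],[0.861,-0.109,0.497,-0.1124],[0.443,0.643,-0.625,0.2542],[0,0,0,1]])
s=dict(ee_pos=M2[:3,3],tcp_rot=None);U,_,V=np.linalg.svd(M2[:3,:3]);q=Ro.from_matrix(U@V).as_quat();s['tcp_rot']=np.r_[q[3],q[:3]]
C2=cam('wrist',s);w2=cv2.imread('pics/w2raw.png')
A=np.arange(110,290,1);H=np.arange(.066,.045,-.0002)
b=unwrap(w2,C2,np.array([.536,.003,.029]),ex,ey,ez,A,H);p=unwrap(w2,C2,np.array([.580,.023,.029]),ex,ey,ez,A,H)
s=observe();C=cam('wrist',s);M=T(s);im=np.load('w6.npy')
A3=np.arange(185,366,1)   # world az at grasp time
Z=-M[:3,2];base=M[:3,3]+M[:3,2]*(.1473+.074);xa=np.degrees(np.arctan2(M[1,0],M[0,0]))%360;print('xaz',xa)
h=unwrap(im,C,base,ex,ey,Z,A3,np.arange(.064,.01,-.0002))
f=lambda i,w,hh:cv2.resize(np.clip((lambda g:(g-np.percentile(g,3))/(np.percentile(g,97)-np.percentile(g,3))*255)(i.mean(2)),0,255).astype(np.uint8),(w,hh))
top=np.hstack([f(b,400,250),f(p,400,250)])
hn=h.mean(2);hn=hn-cv2.GaussianBlur(hn,(0,0),35);hn=np.clip(hn*6+128,0,255).astype(np.uint8)
bot=np.hstack([f(h,400,350),cv2.resize(hn,(400,350))])
o=np.vstack([top,bot])
for k in range(0,181,30):
    for x0 in(0,400): 
        for y0 in (0,250): cv2.line(o,(int(x0+k/180*399),y0),(int(x0+k/180*399),y0+8),255,2)
cv2.imwrite('pics/w7.png',o)
g=h.mean(2)
for k in range(70,130,15): print([int(v) for v in g[k:k+5].mean(0)[::6]])
print('blue w2');[print([int(v) for v in b.mean(2)[k:k+8].mean(0)[::6]]) for k in(60,75,90)]
E
```

```text
xaz 275.0652757578149
[87, 85, 82, 80, 80, 80, 82, 86, 80, 74, 80, 84, 89, 85, 85, 88, 88, 85, 82, 80, 75, 79, 83, 83, 82, 84, 90, 89, 97, 100, 100]
[82, 82, 81, 80, 80, 79, 81, 84, 79, 74, 80, 85, 89, 93, 91, 96, 95, 86, 81, 80, 75, 78, 83, 82, 82, 83, 94, 97, 100, 96, 97]
[81, 82, 83, 82, 81, 81, 82, 85, 80, 74, 80, 98, 106, 105, 105, 108, 111, 109, 106, 84, 78, 80, 85, 84, 84, 83, 93, 108, 106, 100, 100]
[84, 84, 85, 85, 85, 89, 90, 91, 91, 91, 102, 110, 111, 114, 115, 116, 117, 117, 117, 96, 90, 89, 89, 89, 87, 86, 93, 111, 112, 121, 107]
blue w2
[108, 110, 112, 114, 115, 116, 116, 116, 115, 112, 109, 108, 105, 104, 111, 112, 107, 115, 114, 119, 147, 161, 173, 197, 206, 205, 204, 204, 203, 203]
[115, 115, 115, 113, 112, 111, 112, 114, 114, 113, 108, 106, 103, 103, 111, 112, 105, 116, 141, 157, 170, 184, 192, 199, 201, 202, 204, 204, 204, 204]
[114, 113, 113, 111, 111, 111, 112, 112, 112, 111, 107, 105, 102, 110, 132, 155, 175, 193, 201, 205, 201, 204, 204, 204, 204, 204, 203, 202, 201, 203]
```

View pics/w7.png

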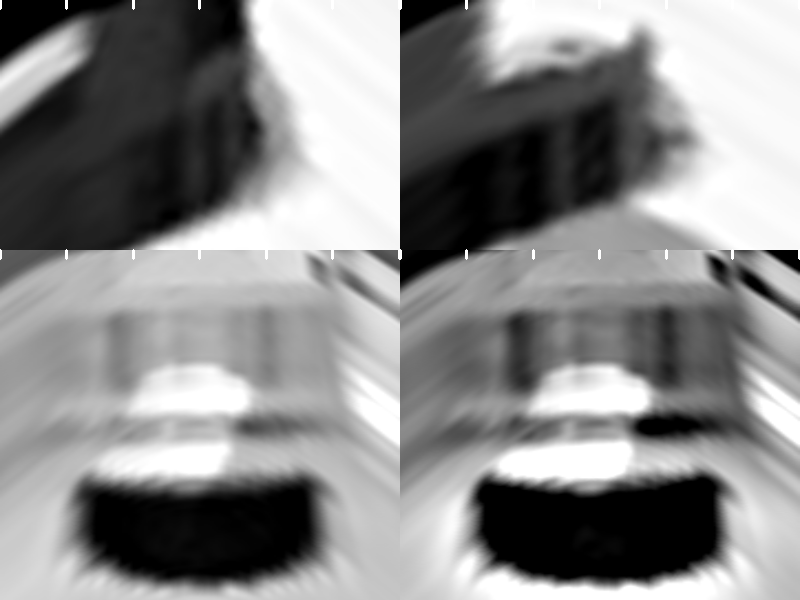

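The last view shows the held tube unwrapped, with bars between about 232° and 316°. That puts the barcode near azimuth 275°, facing the wrist camera. I cross-check with the networks.

```bash
python3 - <<'E'
from h import *
for k in range(2):
    cams.capture('wrist')
    for l in('barcode','tube_blue'):
        for q in nets.search_frame(l,'wrist')[:3]: print(l,q)
for c in('scene','top'):
    cams.capture(c)
    for l in('barcode','reader'):
        for q in nets.search_frame(l,c)[:2]: print(c,l,q)
print(observe()['time_s'])
E
```

```text
barcode {'location': [323.0, 319.2], 'confidence': 0.94}
tube_blue {'location': [322.1, 317.1], 'confidence': 0.55}
barcode {'location': [322.7, 318.4], 'confidence': 0.79}
tube_blue {'location': [322.7, 318.7], 'confidence': 0.81}
scene barcode {'location': [229.0, 388.4], 'confidence': 0.71}
scene reader {'location': [363.3, 436.6], 'confidence': 0.7}
scene reader {'location': [396.7, 341.7], 'confidence': 0.46}
top reader {'location': [254.2, 444.7], 'confidence': 0.72}
13.85
```

```bash
python3 - <<'E'
from h import *
St,Ss=cam('top'),cam('scene')
im=cams.capture('top');q=nets.cut_out('reader','top')
g=cv2.imread('pics/top0.png').astype(int)
# grey head top: segment by brightness/blueish grey in ROI
roi=np.zeros(g.shape[:2],bool);roi[228:282,416:470]=1
b=g.mean(2);print('levels',b[250,425:465].astype(int).tolist())
if q:
    m=(q[0]['region']).astype(np.uint8);print('mask',m.sum(),cv2.boundingRect(cv2.findNonZero(m)))
m=(roi&(b>95)&(b<150)&(np.ptp(g,axis=2)<28)).astype(np.uint8)
n,lab,st,ce=cv2.connectedComponentsWithStats(m);k=lab[250,440];m=(lab==k).astype(np.uint8);print(st[k],ce[k])
r=cv2.minAreaRect(cv2.findNonZero(m));c=cv2.boxPoints(r);print(r);W=np.array([onz(St,p,.265) for p in c]);
for i in range(4):
    d=W[(i+1)%4]-W[i];print(W[i].round(3),'len',np.linalg.norm(d).round(3),'yaw',np.degrees(np.arctan2(d[1],d[0])).round(1))
s=cv2.imread('pics/scene0.png').astype(int)[130:165,310:350]
red=(s[...,2]>s[...,1]*1.6+10);ys,xs=np.nonzero(red);print('red scene',len(xs),xs.mean()+310,ys.mean()+130,xs.min()+310,xs.max()+310,ys.min()+130,ys.max()+130, onz(Ss,(xs.mean()+310,ys.mean()+130),.232))
for y in(-46,-48):
  pass
xr=lambda yw:np.array([np.cos(np.radians(yw))*.9063,np.sin(np.radians(yw))*.9063,.4226])
E
```

```text
levels [92, 108, 115, 119, 124, 129, 134, 134, 133, 133, 132, 132, 133, 134, 134, 134, 135, 136, 139, 136, 137, 139, 139, 138, 138, 137, 136, 137, 140, 143, 145, 148, 148, 141, 128, 118, 113, 112, 94, 76]
mask 1243 (417, 233, 46, 47)
[422 233  43  43 996] [443.03815261 254.07630522]
((443.5000305175781, 254.0), (31.81980323791504, 33.23401641845703), 45.0)
[ 0.527 -0.235  0.265] len 0.065 yaw -44.6
[ 0.573 -0.281  0.265] len 0.061 yaw -134.9
[ 0.53  -0.325  0.265] len 0.065 yaw 135.2
[ 0.484 -0.279  0.265] len 0.061 yaw 45.3
red scene 48 329.625 143.47916666666666 324 334 139 149 [ 0.5038727  -0.25889032  0.232     ]
```

```bash
cat > fin.py <<'E'
from h import *
import sys
def target(beta,D,W=np.array([.508,-.262,.232]),yaw=-46,xaz=275.2):
    y=np.radians(yaw);e=np.radians(25)
    xr=np.array([np.cos(y)*np.cos(e),np.sin(y)*np.cos(e),np.sin(e)]);zr=np.array([-np.cos(y)*np.sin(e),-np.sin(y)*np.sin(e),np.cos(e)])
    a=np.radians(xaz-beta);z=-zr;w=np.cross(z,xr) # tool frame: cos a X + sin a Y = xr
    X=np.cos(a)*xr-np.sin(a)*w;Y=np.sin(a)*xr+np.cos(a)*w
    M=np.eye(4);M[:3,:3]=np.c_[X,Y,z];M[:3,3]=W-(D+.0065)*xr+.1773*zr;return M
if __name__=='__main__':
    s=observe();Mt=target(float(sys.argv[1]),float(sys.argv[2]));print(s['time_s'],s['ee_pos'].round(4),s['joint_pos'].round(2),Mt[:3,3].round(4),*incs(s,Mt))
E
python3 fin.py 277 .13
```

```text
13.95 [0.4455 0.003  0.3608] [-0.26 -0.07  1.97 -0.    1.24  2.79] [ 0.37   -0.1191  0.335 ] [-2.52 -4.07 -0.86] [-4.56 -2.14  7.31]
```

move_arm(
  increments=[
    [[-0.4,-0.6,-0.1,-0.8,-0.4,1.2],[-0.8,-1.3,-0.2,-1.6,-0.8,2.5],[-1.3,-2.0,-0.3,-2.4,-1.1,3.8],[-1.7,-2.7,-0.5,-3.1,-1.4,5.0],[-2.1,-3.4,-0.7,-3.8,-1.8,6.2]],
  ],
)

```text
time_s: 14.58
ee_pos: [0.3822, -0.0995, 0.3397]
tcp_rot: [0.069, 0.878, -0.441, 0.17]
wrist_force: [-0.9, 0.1, -0.5]
opening: 0.0146
gripper_force: 30.0
```

move_arm(
  increments=[
    [[-0.4,-0.67,-0.16,-0.76,-0.34,1.1],[-0.4,-0.67,-0.16,-0.76,-0.34,1.1],[-0.4,-0.67,-0.16,-0.76,-0.34,1.1]],
  ],
)

```text
time_s: 14.95
ee_pos: [0.3708, -0.1189, 0.3353]
tcp_rot: [0.082, 0.892, -0.397, 0.2]
wrist_force: [-0.1, 0.5, -0.3]
opening: 0.0145
gripper_force: 30.0
```

```bash
python3 fin.py 277 .13; python3 - <<'E'
from unw import *
s=observe();C=cam('wrist',s);M=T(s)
im=np.mean([cams.capture('wrist').astype(float) for _ in range(8)],0);np.save('w8.npy',im);g=im.mean(2)
cv2.imwrite('w8.png',im)
for r in list(range(264,316,3)): print(r,*[f'{int(v):3d}' for v in g[r,302:338]])
E
```

```text
14.95 [ 0.3708 -0.1189  0.3353] [-0.58 -0.31  2.25 -0.13  0.79  1.9 ] [ 0.37   -0.1191  0.335 ] [-0.03 -0.01 -0.01] [-0.   -0.02  0.03]
264 141 141 142 142 142 142 142 142 143 143 141 122 134 128 157 195 196 195 195 196 193 187 195 195 195 195 195 195 192 195 195 195 195 193 161 148
267 141 141 141 141 141 142 143 143 142 130 132 128 104 121  93  74  73  73  74  87  82 113 123 137 157 150 141 139 176 194 190 195 195 195 195 195
270 141 141 141 141 141 142 142 137 120  92  57  49  51  52  54  53  53  54  54  53  54  53  51  56  98 155 195 197 196 192 154 189 196 196 196 196
273 142 141 142 142 142 140 123 110  59  48  51  52  53  53  53  54  54  54  55  54  54  55  54  52  50  58 128 196 197 190 158 143 141 135 138 162
276 142 142 142 142 134 131 132  65  47  49  51  52  55  64  79  81  81  84  83  72  65  61  55  53  52  48  60 135 195 196 195 196 194 193 196 195
279 143 143 140 120 131 122 132  63  51  79 108 130 150 155 156 157 159 160 160 160 158 156 145 122 103  71  59 129 196 196 195 195 191 195 195 195
282 141 121 132 128 137 192 136 108 141 150 152 152 151 148 144 140 138 136 
[... 1117 characters left out ...]
23 141 109 114 131 139 146 128 103  96  94  95  95  96  96  96  96  96  97  97  96  96  95  96 100 116 139 139 133 119 110 148 193 140  58
309  67 160 155 117 131 169 193 194 161 144 156 148 108 101  97  97  95  95  95  95 105 106 124 159 193 190 159 111 110 116 123 121 146 168 129  56
312  68 161 149 112 136 194 194 179 161 139 130 125 125 119 114 112 119 120 119 115 119 124 138 143 174 193 193 120 103 104 101  96 114 192 135  55
315  49 113 118 114 150 134 108 104 105 107 109 110 111 112 113 113 113 113 113 114 114 113 113 112 111 110 109 107 106 104 100  96 107 178 165  70[ WARN:0@8.318] global loadsave.cpp:1063 imwrite_ Unsupported depth image for selected encoder is fallbacked to CV_8U.
```

The lit profile shows the outer bars at columns 309.6 and 328.6, centre 319.1, with the tube centre at 319.2. The barcode therefore faces the camera side (azimuth ≈ 277°), as assumed. Final approach next.

move_arm(
  increments=[
    [[0.25,-0.27,0.17,0,0,0],[0.5,-0.55,0.34,0,0,0],[0.8,-0.85,0.54,0,0,0],[1.02,-1.1,0.69,0,0,0],[1.02,-1.1,0.69,0,0,0]],
  ],
)

```text
time_s: 15.98
ee_pos: [0.4017, -0.1529, 0.3561]
tcp_rot: [0.082, 0.892, -0.396, 0.2]
wrist_force: [-0.2, 0.5, -0.4]
opening: 0.0141
gripper_force: 30.0
```

```bash
python3 fin.py 277 .08; python3 - <<'E'
from fin import *
s=observe();M=T(s);St,Ss,Sw=cam('top'),cam('scene'),cam('wrist',s)
zr=-M[:3,2];bc=M[:3,3]-.1773*zr;st=M[:3,3]-.1773*zr+.032*zr
for n,C in(('top',St),('scene',Ss),('wrist',Sw)):
    im=cams.capture(n).astype(int)
    for l in('tube_blue','reader'):
        for q in nets.cut_out(l,n)[:2]:
            r=q['region'];ys,xs=np.nonzero(r);print(n,l,np.round(q['location'],1),round(q['confidence'],2),len(xs))
    b=(im[...,0]>im[...,2]*1.35+15);u=proj(C,[st,bc,[.508,-.262,.232]]).round(1)
    m=np.zeros(b.shape,bool);x,y=u[0].astype(int);m[max(y-20,0):y+20,max(x-20,0):x+20]=1;ys,xs=np.nonzero(b&m);print(n,'pred stopper,barcode,window',u.tolist(),'blue px',len(xs),xs.mean() if len(xs) else 0,ys.mean() if len(ys) else 0)
    cv2.imwrite(f'fin_{n}.png',im)
    if n=='scene':
        g=im[125:165,310:350];rd=g[...,2]>g[...,1]*1.6+10;ys,xs=np.nonzero(rd);print('red',len(xs),xs.mean()+310 if len(xs) else 0,ys.mean()+125 if len(xs) else 0)
E
```

```text
15.975 [ 0.4017 -0.1529  0.3561] [-0.61 -0.23  2.14 -0.11  0.81  1.85] [ 0.4015 -0.1517  0.3561] [-0.01  0.04  0.  ] [ 0.02 -0.02  0.01]
top tube_blue [293.1 400.1] 0.49 24
top reader [253.9 442.4] 0.77 1261
top reader [224.  288.3] 0.26 5642
top pred stopper,barcode,window [[398.0, 296.9], [400.9, 292.3], [431.0, 265.3]] blue px 10 397.7 298.0
scene reader [133.  317.3] 0.58 1081
scene pred stopper,barcode,window [[364.3, 157.4], [358.2, 168.7], [327.4, 143.0]] blue px 14 368.2857142857143 159.35714285714286
red 50 329.82 143.64
wrist tube_blue [325.2 318.6] 0.9 2890
wrist tube_blue [401.5  57.6] 0.4 8560
wrist reader [ 59.8 298.5] 0.7 20998
wrist pred stopper,barcode,window [[315.0, 339.2], [315.8, 302.6], [305.8, 104.3]] blue px 4 302.75 338.75[ WARN:0@3.808] global loadsave.cpp:1063 imwrite_ Unsupported depth image for selected encoder is fallbacked to CV_8U.
```

```bash
python3 - <<'E'
from fin import *
s=observe();M=T(s);C=cam('wrist',s);cams.capture('wrist')
q=nets.cut_out('reader','wrist')[0];m=q['region']
for r in range(0,200,12):
    xs=np.nonzero(m[r])[0]
    if len(xs): print(r,xs.min(),xs.max(),(xs.min()+xs.max())/2)
print('bottom',np.nonzero(m.any(1))[0].max())
# predicted head box outline
y=np.radians(-46);e=np.radians(25)
xr=np.array([np.cos(y)*np.cos(e),np.sin(y)*np.cos(e),np.sin(e)]);zr=np.array([-np.cos(y)*np.sin(e),-np.sin(y)*np.sin(e),np.cos(e)]);yr=np.cross(zr,xr);W=np.array([.508,-.262,.232])
for x in(0,.07):
    for z in(.023,-.023): print(x,z,[proj(C,W+x*xr+k*yr+z*zr)[0].round(0).tolist() for k in(.033,-.033)])
im=cv2.imread('fin_wrist.png').astype(int)
for r in(20,40,60,80,100,120): print(r,im[r,180:440:6].mean(1).astype(int).tolist())
E
```

```text
0 202 389 295.5
12 205 394 299.5
24 204 390 297.0
36 208 390 299.0
48 210 390 300.0
60 211 390 300.5
72 214 395 304.5
84 206 400 303.0
96 205 395 300.0
108 210 372 291.0
bottom 118
0 0.023 [[206.0, 98.0], [403.0, 92.0]]
0 -0.023 [[235.0, 107.0], [381.0, 102.0]]
0.07 0.023 [[177.0, -167.0], [411.0, -175.0]]
0.07 -0.023 [[219.0, -79.0], [384.0, -84.0]]
20 [135, 92, 85, 48, 39, 108, 117, 127, 135, 136, 135, 135, 136, 135, 135, 136, 137, 137, 137, 138, 137, 137, 137, 136, 137, 137, 138, 137, 136, 136, 136, 135, 127, 122, 116, 71, 88, 91, 90, 82, 82, 83, 82, 160]
40 [150, 149, 93, 72, 92, 87, 113, 123, 131, 134, 135, 135, 136, 137, 137, 136, 136, 135, 135, 135, 135, 137, 137, 135, 135, 136, 136, 136, 135, 136, 134, 134, 126, 119, 114, 92, 94, 93, 82, 82, 81, 159, 154, 152]
60 [74, 94, 149, 128, 136, 189, 111, 119, 127, 133, 134, 135, 136, 136, 136, 136, 136, 136, 136, 135, 135, 135, 133, 134, 135, 135, 135, 134, 134, 133, 132, 132, 126, 120, 113, 91, 82, 149, 79, 83, 92, 151, 147, 75]
80 [147, 175, 102, 89, 91, 44, 46, 45, 47, 47, 47, 46, 48, 46, 47, 44, 47, 47, 49, 49, 49, 49, 52, 53, 55, 56, 55, 58, 57, 57, 54, 54, 54, 52, 51, 49, 30, 82, 156, 155, 52, 81, 80, 81]
100 [90, 97, 189, 188, 124, 36, 36, 36, 35, 34, 34, 31, 30, 32, 31, 27, 30, 25, 24, 24, 20, 18, 17, 18, 21, 19, 14, 16, 13, 14, 12, 11, 15, 12, 10, 107, 154, 155, 100, 14, 13, 42, 48, 51]
120 [91, 91, 91, 91, 118, 151, 56, 152, 151, 96, 94, 151, 105, 155, 155, 155, 154, 153, 155, 154, 39, 44, 39, 38, 157, 157, 156, 156, 158, 158, 158, 157, 156, 156, 154, 155, 155, 156, 156, 156, 158, 155, 159, 101]
```

move_arm(
  increments=[
    [[0,0.04,0,0,0,0],[0,0.04,0,0,0,0],[0,0.04,0,0,0,0],[0,0.04,0,0,0,0]],
  ],
)

```text
time_s: 17.02
ee_pos: [0.4012, -0.1509, 0.3556]
tcp_rot: [0.082, 0.893, -0.396, 0.2]
wrist_force: [-0.0, 0.3, -0.8]
opening: 0.0143
gripper_force: 30.0
```

```bash
python3 -c "
from plant import manip,observe
s=observe();print(s['time_s'],s['ee_pos'],abs(s['qd']).max());print(manip.job_done())"
```

```text
17.025 [ 0.40116086 -0.15090222  0.35562469] 0.0009788369748704874
the job is handed in; nothing more can be done
None
```

The job is handed in at about 17 s, with no verdict returned: lid swung back to its stop, blue tube drawn and held still with its barcode about 8 cm before the reader window by my measurements, and no sign of touching the reader or shifting anything else.

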